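# Prime the dosing pump

## Robot

A 6-joint arm with a two-finger parallel gripper is mounted at the origin on a cart in front of the work surface, level with it; the furniture and walls round the work are solid. World frame = base frame: x ahead of the robot, y to its left, z up, the work surface at z = 0. Lengths are in m, angles in rad, forces in N, time in s.
With the tool pointing down it reaches from about 0.35 to 0.95 m from the base axis. Payload 17.4 kg.
Tool frame: the origin (TCP) lies midway between the tips of the shut fingers; the grasp point (between the pads) lies 19 mm behind it (r.grasp_offset is the distance from the TCP to the grasp point, in m); z points along the fingers, y is the line along which they close (so a half turn about z gives the same grasp; the last joint's range is limited). The gripper opens to 93 mm and grips with 3 to 60 N. Pads are 15 mm wide; open, the fingers measure 128 mm over their backs; the gripper's body (75 mm by 188 mm) begins 65 mm behind the grasp point.
Start: joints at [1.155, 0.116, 1.442, -0, 1.584, -0.038], TCP at [0.249, 0.627, 0.219] pointing down, gripper open.
Joint ranges: [-2.83, 2.83], [-0.83, 2.19], [0.07, 2.5], [-1.14, 4.28], [0.01, 3], [-2.97, 2.97]. Speed limits (rad/s): [1.89, 1.89, 2.22, 3.14, 3.14, 3.14].

## Interface

Orientations are given as a unit quaternion [x, y, z, w].
In Python, from workcell import status, capture, camera_model, r, spotter gives the robot as it stands.
- The arm moves only by the shell command python3 -m creep 'ROWS'. ROWS is JSON, a list of rows, each a list of 3 entries, a list of its own where there are three numbers: the shift along the tool's x, y, z in mm, then the turn, a rotation vector about the tool's x, y, z in degrees, then the opening, from 0 (shut) to 1 (fully open). A call has exactly 8 rows; each row is the pose to reach, as a shift and turn from the pose commanded when the call began, along the tool's axes at that moment; what a row does not reach only later rows make up. A row lasts 1/10 s, in which the tool goes at most 50 mm and 8.59 degrees, less where a joint would pass 70% of its speed; a pose out of reach is approached as far as the arm can. A call with a gripper value outside its range is refused whole. The fingers move at their own pace and stop on an object; the grip force is fixed at half the most. Time passes only in rows, so rows that repeat a pose let the fingers close, or fill a call up. It gives the time, the measured TCP pose, the force, the opening and the grip force at its end, in the units of the state.
- status.state(): the state, without advancing time (a new reading comes with each control period).
- capture(name): name is "scene" or "top"; returns the picture (400x640x3 uint8, red, green, blue); there is no depth.
- camera_model(name): a dict with "intrinsics" (3x3 intrinsics, pixels), "position" and "orientation" of the camera in the world. Camera axes: x right, y up, looking along -z (the intrinsics and any distortion apply to the point x, -y, -z); pixel columns grow to the right and rows downward; lengths in m; the calibration is good to about 2 mm. A picture is of the moment at which its call begins. camera_model takes no time and is no camera call.
- r.hand_in(): hands the job in; it is judged then, once.
Trained networks look in the newest picture that a camera, given by its name, has taken for a name from the list of things; names that differ only in an ending like _2 or _b are one class to them, and where a whole thing is asked for, a point or a joint stands for the part that bears it (a point fixed in the world has none). Each returns a list of dicts, best first, with "p" (0 to 1); they miss things now and then, are a little off and sometimes report something else, mostly with a low value. They report only what shows in the picture. A call takes as long as a camera call.
- spotter.search_frame(camera, label): "bbox" ([left, top, width, height] in pixels, round what is visible of it).
- spotter.cut_out(camera, label): "pixels" (400x640 bool, what is visible of it) and "bbox" ([left, top, width, height] in pixels, round what is visible of it).
The state is a dict: "time_s": time; "joint_positions": joint angles; "qvel": joint speeds; "joint_efforts": joint torques, N m; "position": TCP position; "ee_rot": TCP orientation; "wrist_force": force on the tool from outside, world axes, zero at the start; "torque": the same for the moment, N m; "opening": finger opening in m; "gripper_force": force on a finger pad.
Only numpy, scipy, OpenCV 4.12 (cv2) and the standard library are available. Lean on these libraries where they do the work, as an engineer would, in place of code of your own. Each camera call takes 0.05 s, during which the arm holds its last target. There are 200 camera calls.

## Task

With the fingertips, prime the dosing pump: push down the raised end of its rocker switch so that it is fully over, then press the square key fully down (it stays down), and then press the plain round button well down and keep holding it: the program finishes while the fingers still hold the round button down. Leave the mushroom-shaped stop button alone, and do not lift, shift or knock over any of the loose things standing round the controls.

Things in the scene. Friction and masses are not known exactly. Their poses are not given: they have to be found in the camera images.
- pump: low white dosing pump fixed to the worktop, 130 (x) x 340 (y) x 55 mm tall; origin under its centre on the worktop, its z up, its y along its length towards the pump head with the steel rollers (left end, 31 mm radius, standing 24 mm above the deck, centred at y = +132 mm). Its flat deck is 55 mm above the origin. The rocker is the control nearest the pump head; the three other controls stand in the same row, 65 mm apart, and which of them is in which place changes
- rocker (a joint): angle of the power rocker, rad: about 0 to 0.06 = off (the half towards the pump head stands up), 0.40 = on (that half pushed fully down, level; the other half then stands up). It is stiff (about 4 N at the end) and stays where it is left
- rocker_raised (a point): point on the upper face of the rocker half that stands up while off (the half towards the pump head), 18 mm from the rocker's pivot line, centred across its 26 mm width; moves with the rocker. The rocker is dark, 26 x 48 mm, long along the pump's y, and turns about the pump's x. At the off end this point is 73 mm above the worktop, fully pressed 66 mm; pressing straight down here switches it on. Its bezel is 59 mm above the worktop
- square_key (a joint): travel of the square key, m: 0 = up, 0.007 = fully down. It is a push-lock key without a spring: it resists with about 4 N and stays down where it is left
- square_key_top (a point): centre of the top face of the square key (28 x 28 mm, flat), 72 mm above the worktop when up; moves with the key; axes parallel to the pump's
- round_button (a joint): travel of the plain round button, m: 0 = up, 0.007 = fully down. Sprung: 1.8 N starts it, 5 N holds it fully down, it rises when let go
- round_button_top (a point): centre of the top face of the plain round button (28 mm diameter, flat), 72 mm above the worktop when up; moves with the button; axes parallel to the pump's
- mushroom (a joint): travel of the mushroom stop button, m: 0 = up, 0.006 = fully down, sprung like the round button; must not be pressed
- mushroom_top (a point): top centre of the mushroom stop button (domed head 40 mm diameter, the widest and tallest control), 81 mm above the worktop
- vial_1: capped glass sample vial, 16 mm across, 48 mm tall, standing on the rear edge of the pump's deck; loose, origin at the centre of its underside; a bystander
- vial_2: second capped glass sample vial, 16 mm across, 48 mm tall, standing on the rear edge of the pump's deck; loose, origin at the centre of its underside; a bystander
- crucible: white porcelain crucible, 43 mm across, 34 mm tall, on the worktop at the right (-y) end of the pump; loose, origin at the centre of its underside; a bystander
- calibration_weight: knobbed calibration weight, 28 mm across, 52 mm tall, on the worktop at the right end of the pump; loose, origin at the centre of its underside; a bystander
- beaker_100: glass beaker, about 55 mm across, 68 mm tall, on the worktop at the left (+y) end of the pump; loose, origin at the centre of its underside; a bystander
- tweezers: steel tweezers, 16 x 124 x 9 mm, lying in front of the pump; loose, origin at the centre of its underside; a bystander
- weigh_boat_1: white square weighing dish, 69 x 69 x 16 mm, on the worktop beyond the right end of the pump; loose, origin at the centre of its underside; a bystander

How it is judged:
On the way, in this order (a step that is already met when the one before it is completed fails the run):
1. the rocker is pushed over to on while the square key and round button are still up (value of joint rocker above 0.33 rad and value of joint each of square_key, round_button below 0.0025 m), for 0.1 s.
2. the square key is pressed down with the round button still up (value of joint rocker above 0.33 rad and value of joint square_key above 0.005 m and value of joint round_button below 0.0025 m), for 0.1 s.
3. the fingers press the round button down (value of joint rocker above 0.33 rad and value of joint square_key above 0.005 m and value of joint round_button above 0.0045 m and contact force between the fingers and round_button above 1.5 N), for 0.2 s.
At the end, for the whole second after the job is handed in: The rocker is over to on (above 0.33 of 0.40 rad), the square key is down (more than 5 of 7 mm), the fingers hold the round button down (more than 4.5 of 7 mm, with more than 1.5 N), and the mushroom button is up (less than 2 mm) (all of step 3 and value of joint mushroom below 0.002 m); the arm keeps its last pose, push and grip.
It fails at once if the square key is pressed (over 2.5 mm) before the rocker is on (value of joint square_key above 0.0025 m and value of joint rocker below 0.33 rad).
It fails at once if the round button is pressed (over 2.5 mm) before the rocker is on and the square key is down (value of joint round_button above 0.0025 m and (value of joint rocker below 0.33 rad or value of joint square_key below 0.005 m)).
It fails at once if the mushroom stop button is pressed (over 2 mm) (value of joint mushroom above 0.002 m).
It fails at once if a loose bystander is shifted or lifted by more than 12 mm (distance of any of vial_1, vial_2, crucible, calibration_weight, beaker_100, tweezers, weigh_boat_1 from where it was at the start of the episode above 0.012 m).
It fails at once if a standing bystander is tipped over by more than 0.4 rad (angle between any of vial_1, vial_2, crucible, calibration_weight, beaker_100, weigh_boat_1's own z axis and vertical above 0.4 rad).
It also fails if it takes over 40 s, if anything falls off the work surface, if the arm or the gripper's body presses on something with over 40 N, if the wrist force passes 120 N, or if a joint passes its speed limit or range.

## Working session

There is one attempt and no reset: what is moved stays moved. The work goes in short steps, Python scripts to look and compute and a shell command to move; the robot and the scene stay as the last step left them, time stands still between calls to the robot, and variables do not carry over. Pictures are saved under pics/ and viewed, at most 10 in all, crops included, and the job is handed in when it is done.

```bash
mkdir -p pics
cat > h.py <<'E'
import numpy as np, cv2
from scipy.spatial.transform import Rotation as R
from workcell import status, capture, camera_model, r, spotter
def ray(cam,px,z):
    m=camera_model(cam);K=np.array(m["intrinsics"]);q=R.from_quat(m["orientation"]) if np.size(m["orientation"])==4 else R.from_matrix(m["orientation"])
    d=np.linalg.inv(K)@[px[0],px[1],1];d=q.apply([d[0],-d[1],-d[2]]);p=np.array(m["position"]);return p+d*(z-p[2])/d[2]
E
python3 - <<'E'
from h import *
for c in("scene","top"):
    im=capture(c);cv2.imwrite(f"pics/{c}0.png",im[...,::-1]);print(c,camera_model(c))
Z=dict(rocker=.065,square_key=.072,round_button=.072,mushroom=.075,pump=.055)
for l,z in Z.items():
    for o in spotter.cut_out("top",l)[:2]:
        v,u=np.nonzero(o["pixels"]);c=(u.mean(),v.mean());print(l,round(o["p"],2),o["bbox"],np.round(c,1),ray("top",c,z).round(4))
        if l=="pump":print(cv2.minAreaRect(np.c_[u,v].astype(np.float32)))
print(status.state())
E
```

```text
scene {'intrinsics': array([[481.86538645,   0.        , 318.39524733],
       [  0.        , 481.86538645, 193.66257419],
       [  0.        ,   0.        ,   1.        ]]), 'position': array([-0.22070899, -0.5049623 ,  0.67402179]), 'orientation': array([ 0.40504339, -0.21376704, -0.41995885,  0.78350372])}
top {'intrinsics': array([[384.98883224,   0.        , 324.99884511],
       [  0.        , 384.98883224, 191.05785164],
       [  0.        ,   0.        ,   1.        ]]), 'position': array([ 0.31973037, -0.06610673,  0.96631392]), 'orientation': array([-0.0604966 ,  0.04205933,  0.71431064, -0.69593929])}
rocker 0.46 [264.3, 182.9, 26.6, 14.3] [277.3 190.2] [0.457  0.0691 0.065 ]
square_key 0.66 [325.7, 180.3, 18.4, 9.6] [332.4 185.2] [ 0.4642 -0.062   0.072 ]
round_button 0.53 [349.6, 173.5, 18.9, 17.9] [359.2 182. ] [ 0.47   -0.1253  0.072 ]
round_button 0.29 [269.6, 186.7, 18.0, 10.1] [277.4 191.1] [0.4539 0.0678 0.072 ]
mushroom 0.78 [350.0, 174.4, 16.7, 17.8] [360.2 182.4] [ 0.4685 -0.1272  0.075 ]
pump 0.85 [232.1, 153.8, 148.9, 69.7] [298.5 188.4] [0.4616 0.0196 0.055 ]
((303.5106506347656, 186.28025817871094), (59.022438049316406, 141.41116333007812), 84.64418029785156)
{'time_s': 0.35, 'joint_positions': array([ 1.15516620e+00,  1.16130405e-01,  1.44176827e+00, -1.27788696e-05,
        1.58401170e+00, -3.77718883e-02]), 'qvel': array([-0.00010489, -0.00107628, -0.00115111, -0.00028804,  0.00015058,
       -0.00095603]), 'joint_efforts': array([-5.55277402e-04, -7.20121980e+01, -6.21976161e+01,  7.78377196e-02,
        1.97583041e-02, -6.72502267e-06]), 'position': array([0.24900189, 0.62733915, 0.21845364]), 'ee_rot': array([ 1.87807257e-01,  9.82205889e-01, -1.56233908e-04, -2.94812252e-05]), 'wrist_force': array([-0.10604616,  0.14480269,  0.24952783]), 'torque': array([ 0.0161616 ,  0.00816074, -0.00732909]), 'gripper_force': 0.0, 'opening': 0.09277871041330939}
```

Run:
```python
import cv2
a=cv2.imread("pics/top0.png")[130:250,210:410];cv2.imwrite("pics/t1.png",cv2.resize(a,(800,480),interpolation=cv2.INTER_CUBIC))
```

```text
(no output)
```

View pics/t1.png

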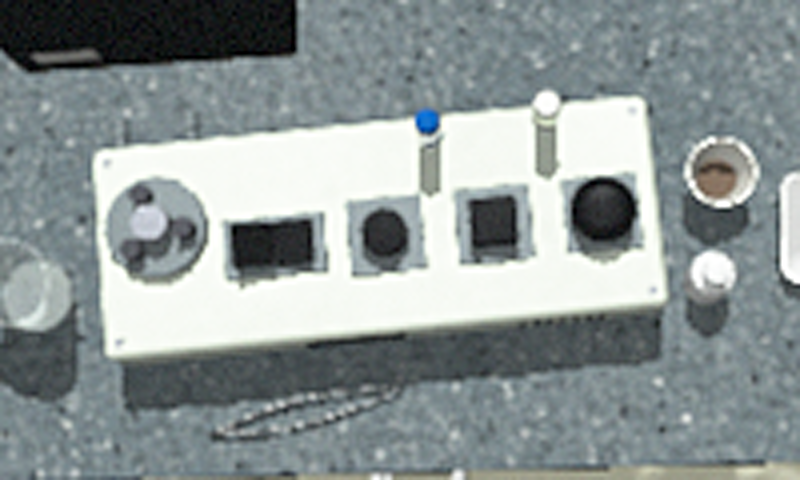

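View pics/scene0.png

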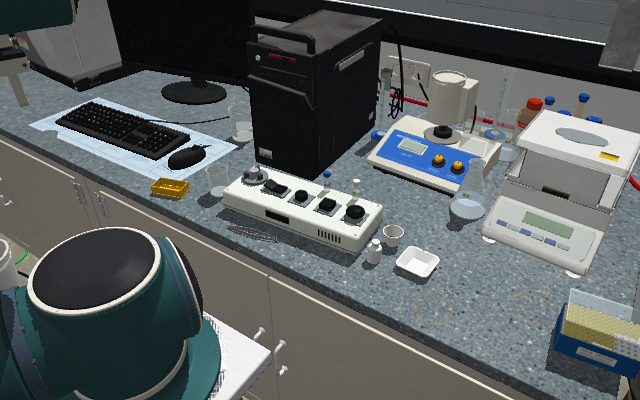

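The top view (crop is 4x, offset 210,130) shows, left to right: the roller head at (157,228), rocker (272,245), round button (385,234), square key (495,221) and mushroom (604,210). The networks' square and mushroom labels agree with that. They missed the round button, which sits between rocker and square. A tall black tower stands behind the left half of the pump.

```bash
cat > g.py <<'E'
from h import *
f=lambda c:(c[0]/4+210-.4,c[1]/4+130-.4)
P={k:ray("top",f(c),z)[:2] for k,c,z in[("head",(150,222),.079),("rocker",(272,245),.065),("round",(385,234),.072),("square",(495,221),.072),("mush",(604,210),.081)]}
cor=[ray("top",f(c),.055)[:2] for c in[(94,150),(645,97),(665,303),(107,357)]]
if __name__=="__main__":
    for k,v in P.items():print(k,v.round(4))
    print("cor",np.round(cor,4),"centre",np.mean(cor,0))
    cor=np.array(cor);yd=cor[0]-cor[1]+cor[3]-cor[2];yd/=np.linalg.norm(yd)
    xd=np.array([yd[1],-yd[0]]);o=cor.mean(0);print("yaw deg",np.degrees(np.arctan2(-yd[0],yd[1])))
    for k,v in P.items():print(k,"pump frame",((v-o)@xd).round(4),((v-o)@yd).round(4))
    for c in[(297,50),(28,68),(10,50)]:print("tower z0",ray("top",f(c),0),ray("top",f(c),.3))
    # scene camera: tower front bottom right corner (320,178), top (322,70), left bottom (255,135)
    for c in[(320,178),(252,148)]:print("scene z0",ray("scene",c,0))
    for c in[(428,122),(546,104)]:print("vial top",((ray("top",f(c),.103)[:2]-o)@xd),((ray("top",f(c),.103)[:2]-o)@yd))
    print("labels in scene:")
    for l,z in dict(rocker=.065,square_key=.072,round_button=.072,mushroom=.075).items():
        for o_ in spotter.cut_out("scene",l)[:1]:
            v,u=np.nonzero(o_["pixels"]);print(l,o_["p"],u.mean(),v.mean(),ray("scene",(u.mean(),v.mean()),z).round(4))
E
python3 g.py
```

```text
head [0.4691 0.1382]
rocker [0.4555 0.0684]
round [0.4591 0.0006]
square [ 0.465  -0.0643]
mush [ 0.4682 -0.1279]
cor [[ 0.5184  0.1782]
 [ 0.5411 -0.157 ]
 [ 0.4157 -0.1637]
 [ 0.3923  0.169 ]] centre [0.46687606 0.00663071]
yaw deg 3.9437048050868415
head pump frame 0.0112 0.1311
rocker pump frame -0.0071 0.0624
round pump frame -0.0082 -0.0055
square pump frame -0.0067 -0.0706
mush pump frame -0.0079 -0.1343
tower z0 [0.59262883 0.06108873 0.        ] [0.50790529 0.02159987 0.3       ]
tower z0 [0.58615045 0.23670119 0.        ] [0.50343817 0.14269202 0.3       ]
tower z0 [0.59859544 0.24873369 0.        ] [0.51201951 0.15098893 0.3       ]
scene z0 [0.62211386 0.05801979 0.        ]
scene z0 [0.64364751 0.2995872  0.        ]
vial top 0.04924456050889377 -0.03761094622192592
vial top 0.05304693416419669 -0.1059761172785924
labels in scene:
rocker 0.73 275.86315789473684 186.48947368421054 [0.4585 0.0669 0.065 ]
square_key 0.71 327.10493827160496 204.33333333333334 [ 0.4576 -0.0694  0.072 ]
round_button 0.49 418.1269095182139 260.80258519388957 [ 0.4053 -0.2982  0.072 ]
mushroom 0.6 354.84037558685446 211.19718309859155 [ 0.4657 -0.1315  0.075 ]
```

Run:
```python
import cv2
a=cv2.imread("pics/scene0.png")[150:270,205:405];cv2.imwrite("pics/s1.png",cv2.resize(a,(800,480),interpolation=cv2.INTER_CUBIC))
```

```text
(no output)
```

View pics/s1.png

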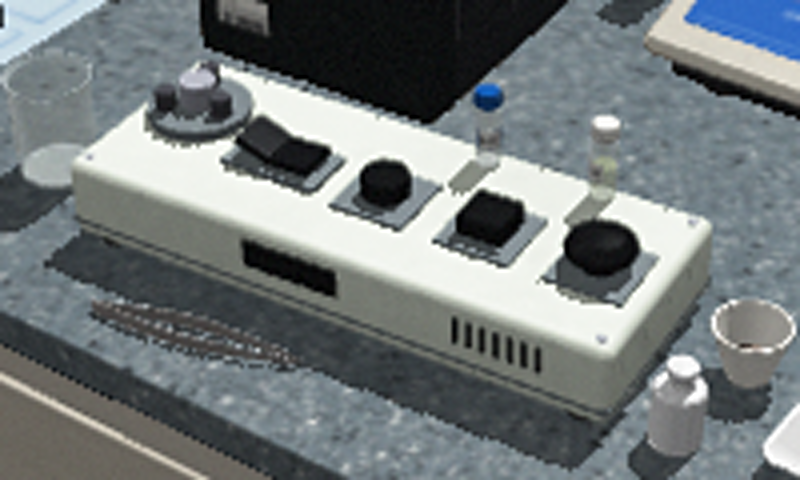

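The scene view (crop 4x, offset 205,150) confirms the order: rocker, round button at (385,180), square key at (490,220), mushroom at (600,245). Both vials stand about 57 mm behind the row and the tower face is at x of about 0.6. I'll press with the shut fingers lying across the pump.

```bash
cat > to.py <<'E'
import sys
from h import *
x,y,z=map(float,sys.argv[1:4]);s=status.state();q=R.from_quat(s["ee_rot"]);p=s["position"]
yaw=np.radians(3.9);c=[np.cos(yaw),np.sin(yaw),0]
best=None
for sg in(1,-1):
    Y=np.array(c)*sg;Z=np.array([0,0,-1.]);T=R.from_matrix(np.c_[np.cross(Y,Z),Y,Z]);v=(q.inv()*T).as_rotvec(degrees=True)
    if best is None or np.linalg.norm(v)<np.linalg.norm(best):best=v
print("p",p.round(4),"shift",(q.inv().apply(np.array([x,y,z])-p)*1e3).round(1),"turn",best.round(1),"F",s["wrist_force"].round(2),"open",round(s["opening"],4),"t",s["time_s"])
E
python3 to.py .455 .085 .15
```

```text
p [0.249  0.6274 0.2187] shift [-391.6 -428.2   68.6] turn [ 0.  -0.  64.5] F [-0.58 -0.57 -0.67] open 0.0928 t 0.55
```

```bash
python3 -m creep '[[[-24,-27,0],[0,0,4],0],[[-49,-54,0],[0,0,8],0],[[-74,-80,0],[0,0,12],0],[[-98,-107,0],[0,0,16],0],[[-122,-134,0],[0,0,20],0],[[-147,-161,0],[0,0,24],0],[[-171,-187,0],[0,0,28],0],[[-196,-214,0],[0,0,32],0]]'; python3 to.py .455 .085 .15
```

```text
time_s: 1.35
position: [0.3524, 0.3549, 0.2188]
ee_rot: [0.452, 0.892, 0.0, 0.0]
wrist_force: [-0.0, 0.2, -0.3]
opening: 0.0333
gripper_force: 0.0
p [0.3524 0.3549 0.2188] shift [-278.4  -76.7   68.8] turn [ 0.  -0.  32.3] F [-0.03  0.18 -0.26] open 0.0333 t 1.35
```

```bash
python3 -m creep '[[[-40,-11,0],[0,0,5],0],[[-80,-22,0],[0,0,10],0],[[-120,-33,10],[0,0,15],0],[[-160,-44,20],[0,0,20],0],[[-200,-55,35],[0,0,25],0],[[-240,-66,50],[0,0,30],0],[[-278,-77,69],[0,0,32.3],0],[[-278,-77,69],[0,0,32.3],0]]'
python3 - <<'E'
from h import *
im=capture("scene");cv2.imwrite("pics/s2.png",cv2.resize(im[110:260,200:400],(800,600),interpolation=cv2.INTER_CUBIC)[...,::-1])
E
python3 to.py .455 .085 .085
```

```text
time_s: 2.15
position: [0.455, 0.0831, 0.1473]
ee_rot: [0.684, 0.73, -0.001, -0.001]
wrist_force: [-1.1, 1.0, 0.2]
opening: 0.0006
gripper_force: 0.0
p [0.4549 0.0849 0.1487] shift [ 0.1  0.2 63.7] turn [-0.1  0.  -0. ] F [0.27 0.3  0.18] open 0.0006 t 2.2
```

View pics/s2.png

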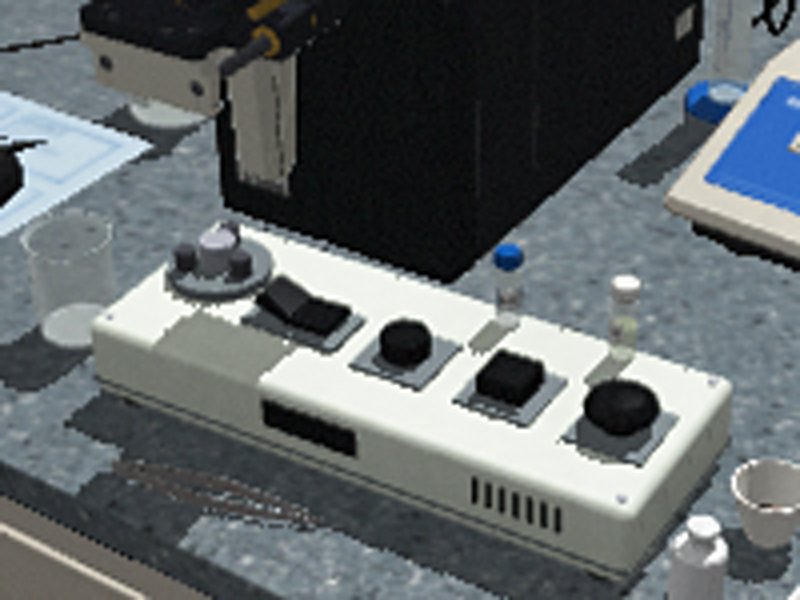

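The shut fingertips at crop (265,188) hang above the rocker's raised half at (280,295), clear of the roller head. Pressing down now.

```bash
python3 -m creep '[[[0,0,30],[0,0,0],0],[[0,0,60],[0,0,0],0],[[0,0,70],[0,0,0],0],[[0,0,76],[0,0,0],0],[[0,0,81],[0,0,0],0],[[0,0,85],[0,0,0],0],[[0,0,86],[0,0,0],0],[[0,0,86],[0,0,0],0]]'
python3 - <<'E'
from h import *
im=capture("scene");cv2.imwrite("pics/s3.png",cv2.resize(im[110:260,200:400],(800,600),interpolation=cv2.INTER_CUBIC)[...,::-1])
E
python3 to.py .455 .085 .12
```

```text
time_s: 3.0
position: [0.4558, 0.0873, 0.066]
ee_rot: [0.682, 0.732, 0.001, 0.0]
wrist_force: [-7.1, 4.4, 17.6]
opening: 0.0003
gripper_force: 8.8
p [0.4559 0.0873 0.066 ] shift [ -2.1  -0.9 -54. ] turn [ 0.1 -0.1  0.2] F [-7.33  3.73 18.31] open 0.0005 t 3.05
```

View pics/s3.png

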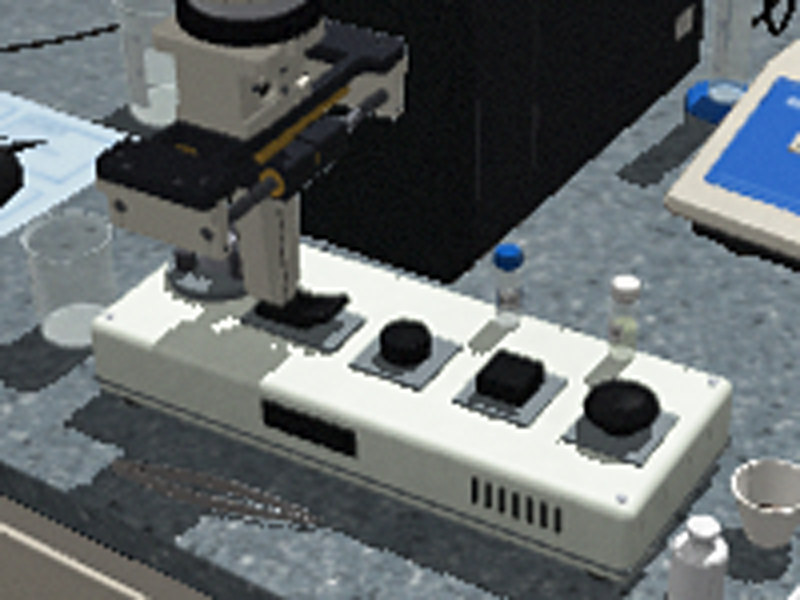

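The rocker is over: its near half is level under the fingers, the other half stands up, and z is 66 mm. Next I lift and go over the square key.

```bash
python3 -m creep '[[[0,0,-25],[0,0,0],0],[[0,0,-50],[0,0,0],0],[[-35,0,-52],[0,0,0],0],[[-75,-1,-52],[0,0,0],0],[[-115,-2,-52],[0,0,0],0],[[-150,-2,-50],[0,0,0],0],[[-150,-2,-45],[0,0,0],0],[[-150,-2,-40],[0,0,0],0]]'
python3 - <<'E'
from h import *
im=capture("scene");cv2.imwrite("pics/s4.png",cv2.resize(im[110:260,200:400],(800,600),interpolation=cv2.INTER_CUBIC)[...,::-1])
E
python3 to.py .463 -.0645 .063
```

```text
time_s: 3.85
position: [0.4638, -0.0636, 0.1039]
ee_rot: [0.682, 0.731, 0.0, 0.0]
wrist_force: [0.5, 1.2, 1.1]
opening: 0.0004
gripper_force: 0.0
p [ 0.4634 -0.0629  0.1028] shift [-1.6 -0.5 39.8] turn [-0.  -0.   0.1] F [-0.69  0.51 -1.72] open 0.0007 t 3.9
```

View pics/s4.png

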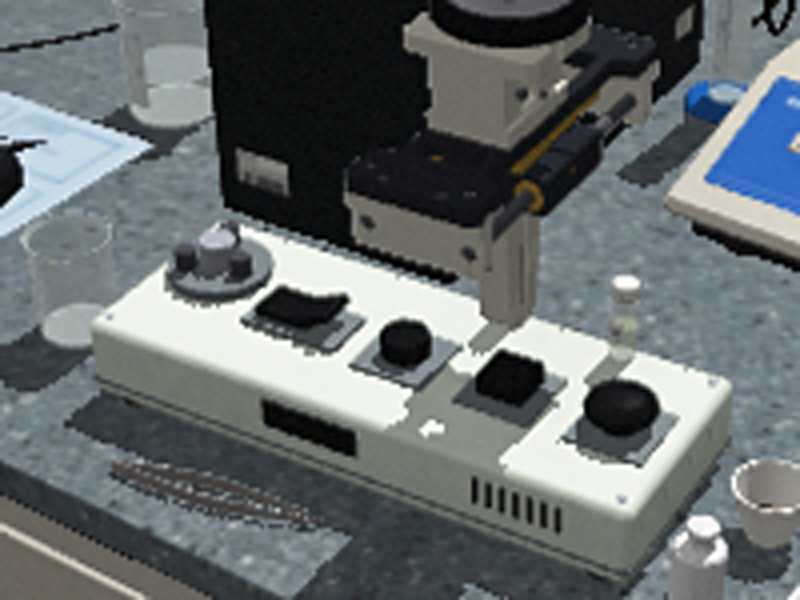

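The rocker stays over, and the fingertips at crop (507,320) hang over the square key at (510,378). Pressing the key.

```bash
python3 -m creep '[[[-1,0,15],[0,0,0],0],[[-1,0,25],[0,0,0],0],[[-1,0,31],[0,0,0],0],[[-1,0,35],[0,0,0],0],[[-1,0,38],[0,0,0],0],[[-1,0,41],[0,0,0],0],[[-1,0,41],[0,0,0],0],[[-1,0,41],[0,0,0],0]]'; python3 to.py .459 .0003 .063
```

```text
time_s: 4.7
position: [0.4639, -0.0639, 0.065]
ee_rot: [0.682, 0.732, 0.0, 0.0]
wrist_force: [-16.1, 5.8, 30.3]
opening: 0.0006
gripper_force: 14.9
p [ 0.4639 -0.0639  0.065 ] shift [64.4 -0.4  2. ] turn [ 0.  -0.   0.2] F [-16.14   5.78  30.29] open 0.0006 t 4.7
```

The key bottomed at z = 65 mm with 30 N. On to the round button.

```bash
python3 -m creep '[[[0,0,-20],[0,0,0],0],[[0,0,-38],[0,0,0],0],[[22,0,-40],[0,0,0],0],[[45,0,-40],[0,0,0],0],[[64,0,-40],[0,0,0],0],[[64,0,-40],[0,0,0],0],[[64,0,-40],[0,0,0],0],[[64,0,-40],[0,0,0],0]]'
python3 - <<'E'
from h import *
im=capture("scene");cv2.imwrite("pics/s5.png",cv2.resize(im[110:260,200:400],(800,600),interpolation=cv2.INTER_CUBIC)[...,::-1])
E
python3 to.py .459 .0003 .063
```

```text
time_s: 5.5
position: [0.4593, -0.0009, 0.1026]
ee_rot: [0.682, 0.732, -0.0, 0.0]
wrist_force: [0.2, -0.8, -0.4]
opening: 0.0006
gripper_force: 0.0
p [ 0.4593 -0.0009  0.1026] shift [ 1.3 -0.2 39.6] turn [0.  0.  0.1] F [ 0.89  1.   -0.14] open 0.0005 t 5.55
```

View pics/s5.png

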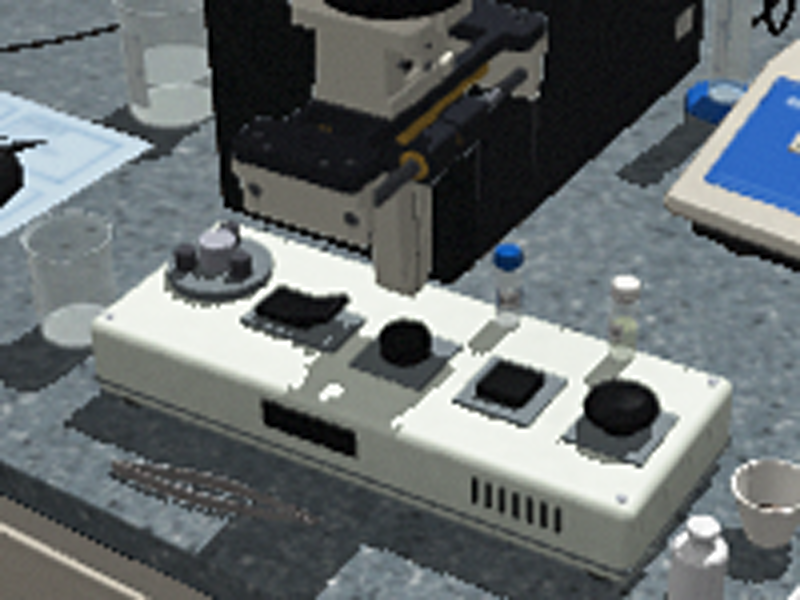

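The square key at (510,383) is clearly lower, the rocker is on, and the fingers are over the round button at (405,340). Pressing and holding.

```bash
python3 -m creep '[[[1,0,15],[0,0,0],0],[[1,0,25],[0,0,0],0],[[1,0,31],[0,0,0],0],[[1,0,35],[0,0,0],0],[[1,0,38],[0,0,0],0],[[1,0,40],[0,0,0],0],[[1,0,40],[0,0,0],0],[[1,0,40],[0,0,0],0]]'
python3 - <<'E'
from h import *
im=capture("scene");cv2.imwrite("pics/s6.png",cv2.resize(im[110:260,200:400],(800,600),interpolation=cv2.INTER_CUBIC)[...,::-1])
E
python3 to.py .459 .0003 .063
```

```text
time_s: 6.35
position: [0.4591, 0.0006, 0.0649]
ee_rot: [0.682, 0.732, -0.0, 0.0]
wrist_force: [-19.8, -0.6, 29.9]
opening: 0.0004
gripper_force: 15.4
p [0.4591 0.0006 0.0649] shift [-0.3 -0.1  1.9] turn [-0.   0.   0.2] F [-20.05  -0.46  31.56] open 0.0007 t 6.4
```

View pics/s6.png

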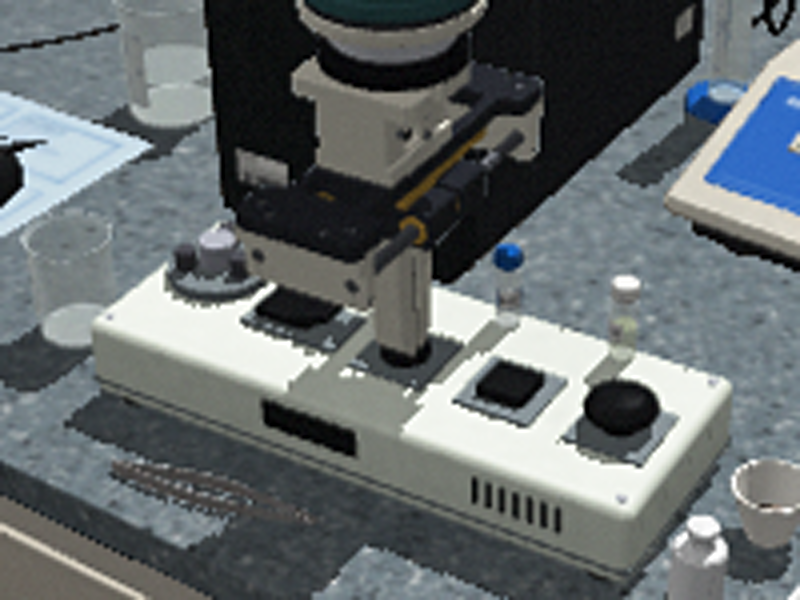

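The fingers hold the round button down at (405,350), at z = 65 mm with about 30 N, and the vials and mushroom are untouched. Handing in.

```bash
python3 -c "from workcell import r; print(r.hand_in())"
```

```text
the job is handed in; nothing more can be done
None
```

I switched the rocker on, pressed the square key down, and handed in the job with the fingers holding the round button fully down; the mushroom stop and the loose things in camera view looked untouched, but the hand-in returned no verdict.

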